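# Refill the screw feeder from the counting scale's scoop

## Robot

A 6-joint arm with a two-finger parallel gripper is mounted at the origin on the work surface; the furniture and walls round the work are solid. World frame = base frame: x ahead of the robot, y to its left, z up, the work surface at z = 0. Lengths are in m, angles in rad, forces in N, time in s.
With the tool pointing down it reaches from about 0.3 to 0.775 m from the base axis. Payload 14.6 kg.
Tool frame: the origin (TCP) lies midway between the tips of the shut fingers; the grasp point (between the pads) lies 19 mm behind it; z points along the fingers, y is the line along which they close (so a half turn about z gives the same grasp; the last joint's range is limited). The gripper opens to 94 mm and grips with 3 to 60 N. Pads are 16 mm wide; open, the fingers measure 119 mm over their backs; the gripper's body (75 mm by 177 mm) begins 78 mm behind the grasp point.
Start: joints at [-1.254, 0.3, 1.521, -0, 1.321, -0.067], TCP at [0.206, -0.51, 0.205] pointing down, gripper open.
Joint ranges: [-3.03, 3.03], [-0.79, 2.21], [0.23, 2.52], [-1.04, 4.18], [0, 3.07], [-2.55, 2.55]. Speed limits (rad/s): [2.22, 2.22, 2.57, 3.14, 3.14, 3.14].

## Interface

Orientations are given as [roll, pitch, yaw] about the fixed x, y, z axes, in that order (R = Rz(yaw) Ry(pitch) Rx(roll)).
In Python, from cell import ctrl, eyes gives the robot as it stands.
- The arm moves only by the shell command python3 -m handwheel 'ROWS' [FORCE]. ROWS is text: rows parted by semicolons, each of 7 numbers parted by spaces: the shift along the tool's x, y, z as a fraction of full scale, then the turn, a rotation vector about the tool's x, y, z as a fraction of full scale, then the opening, from 0 (shut) to 1 (fully open). A call has 1 to 10 rows; each row is the pose to reach, as a shift and turn from the pose commanded when the call began, along the tool's axes at that moment; what a row does not reach only later rows make up. Full scale, the value 1, is 200 mm for a shift and 0.5 rad for a turn. A row lasts 1/12 s, in which the tool goes at most 41.7 mm and 7.16 degrees, less where a joint would pass 70% of its speed; a pose out of reach is approached as far as the arm can. A call with a number of a shift or a turn outside -1 to 1 is refused whole. A call with a gripper value outside its range is refused whole. The fingers move at their own pace and stop on an object; FORCE is the grip in N (left out, the last holds). Time passes only in rows, so rows that repeat a pose let the fingers close. It gives the time, the measured TCP pose, the force, the opening and the grip force at its end, in the units of the state.
- ctrl.sense(): the state, without advancing time (a new reading comes with each control period).
- eyes.grab_frame(name): name is "scene" or "top" or "wrist"; returns the picture (400x640x3 uint8, red, green, blue); there is no depth.
- eyes.get_calibration(name): a dict with "fx", "fy", "cx", "cy" (pixels), "k1" (the pictures are not rectified: a ray, as slopes to the right and down, at radius r is drawn at 1 + k1 r^2 times it, then the intrinsics apply), "R" (3x3) and "t" (3): a world point X has camera coordinates R X + t. Camera axes: x right, y down, z forward; pixel columns grow to the right and rows downward; lengths in m; the calibration is good to about 2 mm. A picture is of the moment at which its call begins: read the wrist's pose just before it. get_calibration takes no time and is no camera call; for the wrist camera it gives the pose at the moment of the call.
- ctrl.hand_in(): hands the job in; it is judged then, once.
The state is a dict: "time": time; "qpos": joint angles; "joint_vel": joint speeds; "joint_torque": joint torques, N m; "ee_pos": TCP position; "tcp_rot": TCP orientation; "wrist_force": force on the tool from outside, world axes, zero at the start; "ft_torque": the same for the moment, N m; "gripper_width": finger opening in m; "grasp_force": force on a finger pad.
Only numpy, scipy, OpenCV 4.12 (cv2) and the standard library are available. Lean on these libraries where they do the work, as an engineer would, in place of code of your own. Each camera call takes 0.05 s, during which the arm holds its last target. There are 200 camera calls.

## Task

The counted cap screws are in the scoop on the counting scale. Swing the screw feeder's lid wide open by its knob, lift the scoop off the scale by its handle and tip all five screws into the feeder's hopper without losing any. Then set the empty scoop down gently on the bench, upright and right beside the scale, so that the scale is left clear, and shut the feeder's lid fully; do not shift the tape measure that stands near the scale.

Things in the scene. Friction and masses are not known exactly. Their poses are not given: they have to be found in the camera images.
- scale: Counting scale, fixed: white housing 180 deep (own x), 165 wide (own y), 50 high, key panel with a green display on its -x side. Origin: centre of the underside, on the bench. On top, centred at x = +28, is a steel weighing plate 114 (x) by 158 (y), its face 63 above the bench, with a rim 6 higher all round.
- scoop: Metal scoop pan, loose, 0.2 kg. Origin: on the underside, mid-pan; z up. Back wall at y = +66, open spout (58 wide) at y = -78, where it pours; 82 wide (x) at the rim, walls 42 high, floor 4 thick. Over it a bail handle: black bar 14 thick (y), 84 long (x), 18 tall, centred at (0, 12, 91), free space below. Starts on the scale's plate, spout towards the feeder, five screws in it.
- scoop_grip (a point): Centre of the scoop's black handle bar; axes as the scoop's (the bar runs along x, pinch it across y).
- scoop_lip (a point): Middle of the edge over which the scoop pours (floor level of the spout's end); axes as the scoop's.
- feeder: Screw feeder, fixed: blue housing 140 deep (own x), 116 wide (own y), 124 high; grey control section and short outlet rail on its -x side (for x < -30 it is at most 86 high). Origin: centre of the underside, on the bench. The rear part, x from -30 to +70, is an open-topped hopper under a pale translucent lid with a black knob.
- hopper (a point): Centre of the hopper's floor, 61 above the bench; axes as the feeder's. The hopper is 88 (x) by 104 (y) inside with upright walls whose rim is 63 above this point.
- lid_hinge (a point): A point on the lid's hinge line, at the rear (+x) upper edge of the feeder; axes as the lid's. The hinge line runs along the feeder's y.
- lid_knob (a point): Point to grip on the lid's black round knob (waist 17 thick; knob 38 tall, standing on the lid's upper face), 66 in front of the hinge line and 26 above it when closed; axes as the lid's, its z along the knob, away from the lid.
- lid (a joint): Angle of the feeder's pale translucent hinged lid (120 wide, reaching 107 forward of the hinge), rad: 0 closed, grows as its front edge rises, stop at 1.85. A friction hinge: it stays at any angle where it is left. It may start ajar by up to 0.3.
- tape_measure: Yellow tape measure, 34 x 88 x 60, a bystander. Origin: under it.
- screw_0: M8 cap screw, one of five alike, 16 g: head 13 across and 8 long, thread 8 across, 34 long in all. Origin: centre of the head's flat end; its z runs from head to tip. At the start it lies in the scoop.
- screw_1: M8 cap screw, one of five alike, 16 g: head 13 across and 8 long, thread 8 across, 34 long in all. Origin: centre of the head's flat end; its z runs from head to tip. At the start it lies in the scoop.
- screw_2: M8 cap screw, one of five alike, 16 g: head 13 across and 8 long, thread 8 across, 34 long in all. Origin: centre of the head's flat end; its z runs from head to tip. At the start it lies in the scoop.
- screw_3: M8 cap screw, one of five alike, 16 g: head 13 across and 8 long, thread 8 across, 34 long in all. Origin: centre of the head's flat end; its z runs from head to tip. At the start it lies in the scoop.
- screw_4: M8 cap screw, one of five alike, 16 g: head 13 across and 8 long, thread 8 across, 34 long in all. Origin: centre of the head's flat end; its z runs from head to tip. At the start it lies in the scoop.

How it is judged:
By the outcome, as a careful person would: the job done as asked, in the order asked, and still so for the second after the job is handed in, with the robot touching nothing.
It also fails if it takes over 69 s, if anything falls off the work surface, if the arm or the gripper's body presses on something with over 40 N, if the wrist force passes 120 N, or if a joint passes its speed limit or range.

## Working session

There is one attempt and no reset: what is moved stays moved. The work goes in short steps, Python scripts to look and compute and a shell command to move; the robot and the scene stay as the last step left them, time stands still between calls to the robot, and variables do not carry over. Pictures are saved under pics/ and viewed, at most 10 in all, crops included, and the job is handed in when it is done.

```bash
ls; mkdir -p pics; python3 - <<'E'
from cell import ctrl, eyes
import cv2
print(ctrl.sense())
for n in ("scene","top"):
    cv2.imwrite(f"pics/{n}0.png",eyes.grab_frame(n)[:,:,::-1])
    c=eyes.get_calibration(n); print(n,c)
E
```

```text
pics
{'time': 0.0, 'qpos': array([-1.25357536e+00,  3.00478687e-01,  1.52157397e+00, -6.63223849e-07,
        1.32070118e+00, -6.66179759e-02]), 'joint_vel': array([-3.10447952e-05, -9.10404483e-05,  5.55334331e-04,  1.13792566e-04,
        7.13507770e-04, -1.68217662e-03]), 'joint_torque': array([-5.46589145e-04, -5.31802046e+01, -3.52736986e+01,  7.07854866e-02,
        2.43411813e-02, -9.38010339e-05]), 'ee_pos': array([ 0.20587202, -0.5097353 ,  0.20488518]), 'tcp_rot': array([-3.14043400e+00, -7.66575047e-05,  3.83839067e-01]), 'wrist_force': array([ 0.18194837, -0.43001055,  0.15723264]), 'ft_torque': array([-0.02287483,  0.00028507, -0.04156533]), 'grasp_force': 0.0, 'gripper_width': 0.09413147028962918}
scene {'fx': 417.72059442404867, 'fy': 417.72059442404867, 'cx': 328.05184080704646, 'cy': 193.73847983130972, 'k1': 0.004496960573161922, 'R': array([[-0.8972232 , -0.44149437,  0.00855864],
       [-0.33817081,  0.67452302, -0.65624629],
       [ 0.28395605, -0.59169368, -0.75449821]]), 't': array([0.41849226, 0.24978503, 0.81508793])}
top {'fx': 366.88655985016635, 'fy': 366.88655985016635, 'cx': 321.3042898363165, 'cy': 197.89824770230354, 'k1': -0.05058667147558265, 'R': array([[-0.02712344, -0.99962783, -0.00291899],
       [-0.98182093,  0.02718882, -0.18785213],
       [ 0.18786158, -0.00222927, -0.98219298]]), 't': array([0.02112199, 0.45799558, 0.93578177])}
```

View pics/scene0.png

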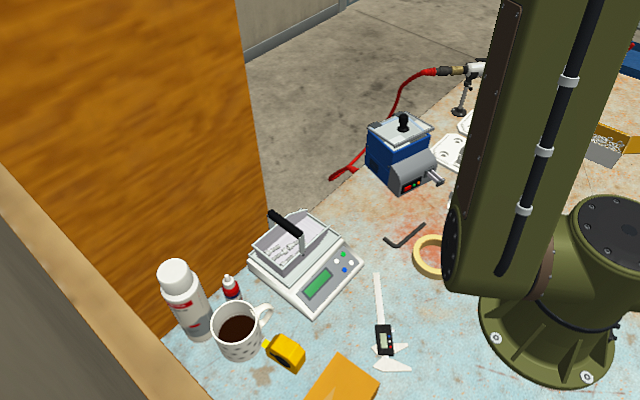

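View pics/top0.png

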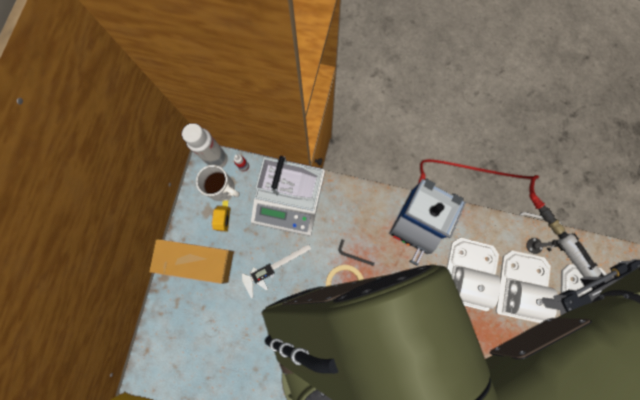

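The scene view shows the feeder at about (400,150), the scale at (305,260) with the scoop on top and its black handle at (285,222), and the tape measure at (285,352). In the top view the feeder is at (428,215), the scale at (287,195), the handle at (279,173), the tape at (220,217), and a wooden panel end stands behind the scale.

```bash
python3 - <<'E'
import cv2,numpy as np
s=cv2.imread("pics/scene0.png");t=cv2.imread("pics/top0.png")
z=lambda i,x,y,w,h:cv2.resize(i[y:y+h,x:x+w],(400,300),interpolation=cv2.INTER_CUBIC)
o=np.vstack([np.hstack([z(s,350,95,120,90),z(t,380,165,100,75)]),np.hstack([z(s,230,195,160,120),z(t,200,145,140,105)])])
cv2.imwrite("pics/crop1.png",o)
E
cat > h.py <<'E'
import numpy as np, cv2
from cell import ctrl, eyes
from scipy.spatial.transform import Rotation as Ro
def ray(c,uv):
    K=np.array([[c['fx'],0,c['cx']],[0,c['fy'],c['cy']],[0,0,1]])
    p=cv2.undistortPoints(np.array([[uv]],float),K,np.array([c['k1'],0,0,0.]))[0,0]
    R=np.array(c['R']);d=R.T@np.array([p[0],p[1],1]);return -R.T@np.array(c['t']),d/np.linalg.norm(d)
def plane(c,uv,z):
    o,d=ray(c,uv);return o+d*(z-o[2])/d[2]
def tri(c1,a,c2,b):
    o1,d1=ray(c1,a);o2,d2=ray(c2,b)
    s=np.linalg.lstsq(np.c_[d1,-d2],o2-o1,rcond=None)[0]
    p,q=o1+s[0]*d1,o2+s[1]*d2;return (p+q)/2,np.linalg.norm(p-q)
def proj(c,X):
    R=np.array(c['R']);p=R@np.array(X)+c['t'];x,y=p[:2]/p[2];f=1+c['k1']*(x*x+y*y)
    return np.array([c['fx']*x*f+c['cx'],c['fy']*y*f+c['cy']])
def Rcmd(): return Ro.from_euler('xyz',ctrl.sense()['tcp_rot'])
def delta(pos,R,fr=None):
    """fractions from the current pose to TCP pos / Rotation R"""
    s=ctrl.sense();R0=Ro.from_euler('xyz',s['tcp_rot'])
    return np.round(R0.inv().apply(np.array(pos)-s['ee_pos'])/.2,3),np.round((R0.inv()*R).as_rotvec()/.5,3)
E
```

```text
(no output)
```

View pics/crop1.png

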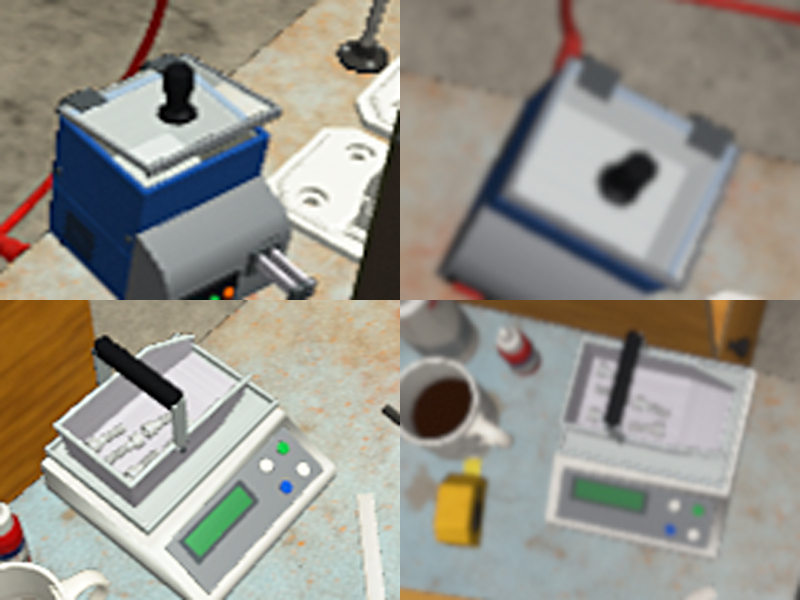

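The crops show the lid slightly ajar, with the knob waist near (403,124) in the scene view and (437,209) in the top view. The hinge blocks are at (430,184) and (457,199) in the top view. The handle centre is at (286,223) in the scene view and (278,173) in the top view, and the screws lie at the back of the scoop.

```bash
python3 - <<'E'
from h import *
np.set_printoptions(precision=4,suppress=True)
S=eyes.get_calibration("scene");T=eyes.get_calibration("top")
s=lambda u,v:(350+u/3.333,95+v/3.333)
t=lambda u,v:(380+(u-400)/4,165+v/4)
s2=lambda u,v:(230+u/2.5,195+(v-300)/2.5)
t2=lambda u,v:(200+(u-400)/2.857,145+(v-300)/2.857)
print("cams",ray(S,(1,1))[0],ray(T,(1,1))[0])
P=lambda n,*a:print(n,*tri(S,a[0],T,a[1]))
P("knobwaist",s(177,95),t(628,177))
P("knobtop",s(178,65),t(645,160)); P("knobbase",s(178,118),t(612,192))
P("hingeL",s(83,100),t(600,75)); 
P("lid front R",s(278,112),t(684,285)); P("lidfrontL", s(152,170), t(500,200))
for n,a in dict(hL=(600,75),hR=(710,135)).items(): print(n,plane(T,t(*a),.128))
P("bar far",s2(105,343),t2(632,338)); P("bar near",s2(175,394),t2(612,425)); P("bar mid",s2(140,368),t2(622,381))
for n,a in dict(frontL=(550,520),frontR=(713,553),backR=(755,370)).items(): print("scale",n,plane(T,t2(*a),.05))
for n,a in dict(p=(560,440),q=(738,475),r=(755,370),w=(580,335)).items(): print("platerim",n,plane(T,t2(*a),.069))
print("scene plate: left",plane(S,s2(45,462),.069),"front",plane(S,s2(148,530),.069),"right",plane(S,s2(278,402),.069))
print("wall end (bottom?)",plane(T,(322,165),0), plane(T,(186,150),0))
for n,a in dict(a=(437,535),b=(480,545),c=(485,480),d=(450,475)).items(): print("tape",n,plane(T,t2(*a),.06))
print("mug handle",plane(T,t2(505,440),.06),"bottle",plane(T,t2(525,360),.0))
# screws
for n,a in dict(a=(600,370),b=(605,430),c=(660,405),d=(655,435)).items(): print("screw",n,plane(T,t2(*a),.073))
E
```

```text
cams [0.2285 0.4986 0.7753] [0.2744 0.0107 1.0052]
knobwaist [ 0.4031 -0.2644  0.1503] 0.00019975004070364264
knobtop [ 0.4083 -0.2681  0.1724] 0.002119399939445004
knobbase [ 0.3973 -0.2584  0.1359] 0.0018163264847697656
hingeL [ 0.4706 -0.2612  0.1232] 0.0014098620058867876
lid front R [ 0.3384 -0.2976  0.1349] 0.0020706755464726043
lidfrontL [ 0.3926 -0.1881  0.1462] 0.0011337998102525883
hL [ 0.4703 -0.2597  0.128 ]
hR [ 0.4309 -0.3244  0.128 ]
bar far [0.5358 0.1025 0.1571] 0.0009831871059944408
bar near [0.4636 0.1201 0.157 ] 0.0035669182281440137
bar mid [0.4995 0.1113 0.1573] 0.0006654809582937062
scale frontL [0.3978 0.1908 0.05  ]
scale frontR [0.3635 0.0417 0.05  ]
scale backR [ 0.5347 -0.0015  0.05  ]
platerim p [0.4686 0.1786 0.069 ]
platerim q [0.4317 0.017  0.069 ]
platerim r [ 0.5295 -0.0012  0.069 ]
platerim w [0.5679 0.1607 0.069 ]
scene plate: left [0.559  0.1696 0.069 ] front [0.4571 0.1852 0.069 ] right [0.4194 0.0356 0.069 ]
wall end (bottom?) [0.5617 0.0039 0.    ] [0.6183 0.3952 0.    ]
tape a [0.3854 0.2921 0.06  ]
tape b [0.3753 0.2525 0.06  ]
tape c [0.4349 0.2491 0.06  ]
tape d [0.4405 0.2815 0.06  ]
mug handle [0.4719 0.2312 0.06  ] bottle [0.5652 0.2266 0.    ]
screw a [0.5325 0.1415 0.073 ]
screw b [0.4759 0.1369 0.073 ]
screw c [0.4978 0.0865 0.073 ]
screw d [0.47   0.0914 0.073 ]
```

```bash
python3 - <<'E'
from h import *
print(delta([.40,-.262,.25],Ro.from_euler('xyz',[np.pi,0,-.524])))
E
```

```text
(array([ 1.364, -0.785, -0.224]), array([-2.000e-03,  1.000e-03,  1.816e+00]))
```

```bash
python3 -m handwheel '0.17 -0.1 -0.1 0 0 0.22 1; 0.34 -0.2 -0.2 0 0 0.45 1; 0.51 -0.3 -0.2 0 0 0.67 1; 0.68 -0.39 -0.22 0 0 0.9 1; 0.68 -0.39 -0.22 0 0 0.9 1; 0.68 -0.39 -0.22 0 0 0.9 1'; python3 - <<'E'
from h import *
print(delta([.40,-.262,.25],Ro.from_euler('xyz',[np.pi,0,-.524])),ctrl.sense()['qpos'])
E
```

```text
time: 0.6
ee_pos: [0.3038, -0.3856, 0.2497]
tcp_rot: [3.141, -0.0, -0.063]
wrist_force: [-0.6, -0.7, -0.2]
gripper_width: 0.0939
grasp_force: 0.0
(array([ 0.441, -0.647, -0.002]), array([ 0.001, -0.001,  0.922])) [-9.78097155e-01  1.34157096e-01  1.61869016e+00 -1.94999136e-06
  1.38826389e+00  6.55602112e-01]
```

```bash
python3 -m handwheel '0.11 -0.16 0 0 0 0.23 1; 0.22 -0.32 0 0 0 0.46 1; 0.33 -0.48 0 0 0 0.69 1; 0.44 -0.645 0 0 0 0.92 1; 0.44 -0.645 0 0 0 0.92 1; 0.44 -0.645 0 0 0 0.92 1'; python3 - <<'E'
from h import *
s=ctrl.sense();c=eyes.get_calibration("wrist");im=eyes.grab_frame("wrist")
cv2.imwrite("pics/w1.png",im[:,:,::-1]);print(s['qpos'],s['ee_pos'],s['tcp_rot'])
import pickle;pickle.dump(c,open("w1.pkl","wb"));print(c)
E
```

```text
time: 1.1
ee_pos: [0.3999, -0.2631, 0.249]
tcp_rot: [-3.141, 0.001, -0.524]
wrist_force: [-0.4, 0.4, 0.5]
gripper_width: 0.0939
grasp_force: 0.0
[-6.58597715e-01  1.07150960e-01  1.65052277e+00  7.67898635e-05
  1.38470631e+00  1.43591177e+00] [ 0.39985619 -0.2631278   0.2490026 ] [-3.14141200e+00  7.70090041e-04 -5.23727328e-01]
{'fx': 357.4607876657808, 'fy': 357.4607876657808, 'cx': 313.87858027442917, 'cy': 204.95085065861963, 'k1': -0.0561551204935321, 'R': array([[-5.00170093e-01, -8.65927017e-01, -5.28023671e-04],
       [-8.40676314e-01,  4.85438613e-01,  2.40026433e-01],
       [-2.07589050e-01,  1.20497940e-01, -9.70766209e-01]]), 't': array([-0.02700112,  0.42968733,  0.54703209])}
```

View pics/w1.png

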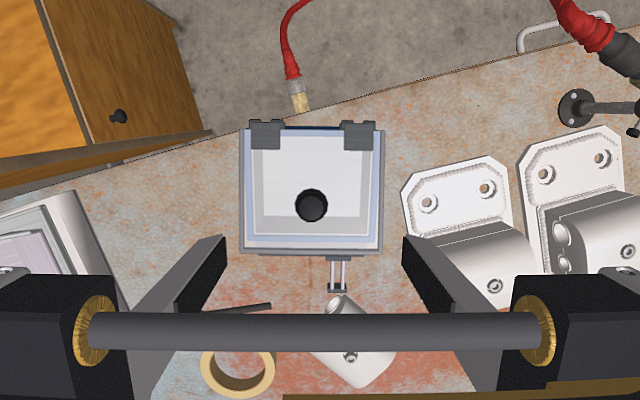

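The wrist view shows the lid square to the gripper, with edges at columns 240–383, front edge at row 251, hinges at row 128, and the knob top at (312,205).

```bash
python3 - <<'E'
from h import *
import pickle
from scipy.optimize import brentq
np.set_printoptions(precision=4,suppress=True)
c=pickle.load(open("w1.pkl","rb"))
im=cv2.imread("pics/w1.png");g=cv2.cvtColor(im,cv2.COLOR_BGR2GRAY)
for r in (135,245): 
    print(r,g[r,225:262],g[r,365:400])
print(g[235:262,290])
m=(g[170:235,280:345]<60).astype('uint8');print("knob",cv2.moments(m)['m10']/m.sum()+280,cv2.moments(m)['m01']/m.sum()+170)
print(np.where(m.any(1))[0][[0,-1]]+170,np.where(m.any(0))[0][[0,-1]]+280)
for a,b in (((240,251),(383,251)),((241,135),(383,135))):
    z=brentq(lambda z:np.linalg.norm(plane(c,a,z)-plane(c,b,z))-.12,0,.25);print(z,plane(c,a,z),plane(c,b,z))
for z in (.15,.165,.17): print(plane(c,(312,205),z))
S=eyes.get_calibration("scene");print(tri(c,(312,205),S,(403.4,116)))
E
```

```text
135 [117 140 161 165 162 157 159 167 166 162 156 154 158 154 114 129 139 135
 126 153 181 179 181 180 180 158  91  87  91  92  93  92  94  92  94  92
  94] [ 96 100  96  98  97  96  96  89 137 182 183 179 179 186 188 113 122 137
 133 127 135 172 166 165 171 171 171 163 160 159 157 156 161 157 155]
245 [ 49 122 172 164 159 164 167 169 165 162 156 153 163 156 129 127 141 139
 119 162 211 209 208 208 211 209 208 207 209 209 204 199 199 200 198 198
 200] [212 213 219 219 221 220 218 221 219 219 222 231 178 109 141 153 153 130
 155 157 152 163 165 165 161 163 163 162 163 166 162 160 161 159 153]
[172 178 182 185 187 184 190 198 201 201 202 201 182 120  98 134 147 151
 139 111  93 145 166 159 156 153 154]
knob 310.3370944992948 203.61354019746122
[189 221] [295 327]
0.1469029772371882 [ 0.3977 -0.1894  0.1469] [ 0.3377 -0.2933  0.1469]
0.12174704870305264 [ 0.4794 -0.237   0.1217] [ 0.4193 -0.3409  0.1217]
[ 0.4026 -0.2621  0.15  ]
[ 0.4057 -0.264   0.165 ]
[ 0.4068 -0.2646  0.17  ]
(array([ 0.4064, -0.2649,  0.1706]), np.float64(0.0011099541479822781))
```

```bash
python3 -m handwheel '0.02 -0.005 0.15 0 0 0 1; 0.02 -0.005 0.3 0 0 0 1; 0.02 -0.005 0.42 0 0 0 1; 0.02 -0.005 0.47 0 0 0 1; 0.02 -0.005 0.5 0 0 0 1; 0.02 -0.005 0.52 0 0 0 1; 0.02 -0.005 0.52 0 0 0 1' 15; python3 -m handwheel '0 0 0 0 0 0 0; 0 0 0 0 0 0 0; 0 0 0 0 0 0 0; 0 0 0 0 0 0 0; 0 0 0 0 0 0 0; 0 0 0 0 0 0 0; 0 0 0 0 0 0 0; 0 0 0 0 0 0 0' 15
```

```text
time: 1.73
ee_pos: [0.403, -0.2657, 0.1457]
tcp_rot: [3.141, -0.0, -0.526]
wrist_force: [-0.3, -0.2, -0.7]
gripper_width: 0.094
grasp_force: 0.0
time: 2.4
ee_pos: [0.4031, -0.265, 0.1455]
tcp_rot: [3.142, -0.0, -0.526]
wrist_force: [0.4, 0.3, -0.5]
gripper_width: 0.0442
grasp_force: 0.0
```

```bash
python3 -m handwheel '0 0 0 0 0 0 0; 0 0 0 0 0 0 0; 0 0 0 0 0 0 0; 0 0 0 0 0 0 0; 0 0 0 0 0 0 0; 0 0 0 0 0 0 0' 15
```

```text
time: 2.9
ee_pos: [0.4042, -0.2629, 0.1453]
tcp_rot: [-3.137, 0.0, -0.526]
wrist_force: [10.6, 16.6, 0.7]
gripper_width: 0.0186
grasp_force: 15.0
```

```bash
python3 -m handwheel '0 -0.012 0 0 0 0 0; 0.02 -0.012 -0.04 0 -0.1 0 0; 0.05 -0.012 -0.08 0 -0.2 0 0; 0.085 -0.012 -0.115 0 -0.3 0 0; 0.125 -0.012 -0.145 0 -0.4 0 0; 0.17 -0.012 -0.167 0 -0.5 0 0; 0.215 -0.012 -0.184 0 -0.6 0 0'; python3 - <<'E'
from h import *
cv2.imwrite("pics/s2.png",eyes.grab_frame("scene")[60:210,320:480,::-1])
E
```

```text
time: 3.48
ee_pos: [0.4413, -0.2846, 0.1818]
tcp_rot: [3.141, 0.304, -0.527]
wrist_force: [-3.2, -0.4, -9.6]
gripper_width: 0.0188
grasp_force: 15.0
```

View pics/s2.png

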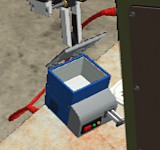

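The crop shows the lid raised to about 1 rad on the grasped knob; the hopper is open below it.

```bash
python3 -m handwheel '0.045 0 -0.019 0 -0.1 0 0; 0.09 0 -0.037 0 -0.2 0 0; 0.123 0 -0.041 0 -0.25 0 0; 0.156 0 -0.044 0 -0.3 0 0; 0.19 0 -0.042 0 -0.35 0 0; 0.222 0 -0.038 0 -0.4 0 0; 0.24 0 -0.035 0 -0.4 0 0; 0.24 0 -0.035 0 -0.4 0 0'; python3 - <<'E'
from h import *
cv2.imwrite("pics/s3.png",cv2.resize(eyes.grab_frame("scene")[60:210,340:500,::-1],(480,450)))
E
```

```text
time: 4.2
ee_pos: [0.4827, -0.3092, 0.1737]
tcp_rot: [3.14, 0.5, -0.527]
wrist_force: [-5.2, -3.8, -4.2]
gripper_width: 0.0186
grasp_force: 15.0
```

View pics/s3.png

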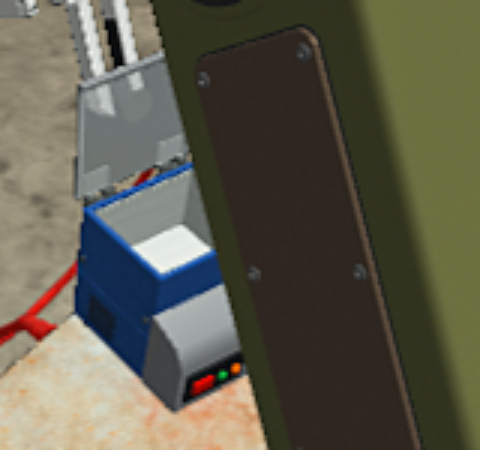

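The lid stands at about 1.7 rad and the hopper is fully open. Next I release, retreat, and test the pour tilt in the air.

```bash
python3 -m handwheel '0 0 0 0 0 0 0.6; 0 0 0 0 0 0 0.6; 0 0 0 0 0 0 0.6; 0 0 0 0 0 0 0.6; 0 0 0 0 0 0 0.6; -0.02 0 -0.2 0 0 0 0.6; -0.02 0 -0.4 0 0.25 0 0.6; -0.02 0 -0.55 0 0.5 0 0.6; -0.02 0 -0.7 0 0.75 0 0.6; -0.02 0 -0.7 0 1 0 0.6'; python3 - <<'E'
from h import *
s=ctrl.sense();print(s['qpos'])
print(delta([.35,-.2,.35],Ro.from_euler('xyz',[np.pi,0,-.524])))
E
```

```text
time: 5.08
ee_pos: [0.5406, -0.3421, 0.306]
tcp_rot: [3.141, -0.016, -0.526]
wrist_force: [1.5, -1.8, 1.2]
gripper_width: 0.0563
grasp_force: 0.0
[-6.21725694e-01  4.53258482e-01  1.08410677e+00  6.76849491e-04
  1.58834980e+00  1.47520818e+00]
(array([-1.177, -0.136, -0.239]), array([ 0.002, -0.032, -0.004]))
```

```bash
python3 -m handwheel '-0.2 -0.03 -0.05 0 0 0 1; -0.4 -0.06 -0.07 0 0 0 1; -0.6 -0.1 -0.1 0.2 0 0 1; -0.7 -0.15 -0.12 0.4 0 0 1; -0.75 -0.15 -0.12 0.6 0 0 1; -0.75 -0.15 -0.12 0.8 0 0 1; -0.75 -0.15 -0.12 1 0 0 1; -0.75 -0.15 -0.12 1 0 0 1'; python3 -c "
from h import *
print(ctrl.sense()['qpos'])"; python3 -m handwheel '0 0 0 0.24 0 0 1; 0 0 0 0.48 0 0 1; 0 0 0 0.72 0 0 1; 0 0 0 1 0 0 1; 0 0 0 1 0 0 1; 0 0 0 1 0 0 1'; python3 -c "
from h import *
print(ctrl.sense()['qpos'])"
```

```text
time: 5.75
ee_pos: [0.4224, -0.2401, 0.3227]
tcp_rot: [-2.636, 0.001, -0.529]
wrist_force: [-0.1, -0.3, -0.7]
gripper_width: 0.0939
grasp_force: 0.0
[-0.85397237  0.13931421  1.52348887  0.47785106  1.64573062  1.24200561]
time: 6.25
ee_pos: [0.4231, -0.2395, 0.3223]
tcp_rot: [-2.144, 0.003, -0.527]
wrist_force: [0.4, 0.5, 0.5]
gripper_width: 0.0938
grasp_force: 0.0
[-1.02256808  0.27160282  1.57366875  0.86332544  1.81211986  1.0609458 ]
```

```bash
python3 -m handwheel '0 -0.05 -0.05 -0.24 0 0 1; 0 -0.1 -0.1 -0.48 0 0 1; 0 -0.15 -0.15 -0.72 0 0 1; 0 -0.2 -0.2 -1 0 0 1; 0 -0.2 -0.2 -1 0 0 1'; python3 - <<'E'
from h import *
s=ctrl.sense();print(s['ee_pos'],s['tcp_rot'])
print(delta([.4985,.1105,.26],Ro.from_euler('xyz',[np.pi,0,-.236])))
E
```

```text
time: 6.67
ee_pos: [0.4184, -0.2491, 0.3853]
tcp_rot: [-2.657, -0.013, -0.524]
wrist_force: [-0.3, 0.1, 0.7]
gripper_width: 0.0936
grasp_force: 0.0
[ 0.41836528 -0.24910376  0.38530964] [-2.65713919 -0.01272512 -0.52445437]
(array([-0.561, -1.266,  1.366]), array([-0.958, -0.164, -0.559]))
```

```bash
python3 -m handwheel '-0.07 -0.14 0.1 -0.24 -0.04 -0.14 1; -0.14 -0.28 0.2 -0.48 -0.08 -0.28 1; -0.2 -0.42 0.32 -0.72 -0.12 -0.42 1; -0.27 -0.56 0.48 -0.96 -0.16 -0.56 1; -0.33 -0.7 0.64 -0.96 -0.16 -0.56 1; -0.39 -0.84 0.78 -0.96 -0.16 -0.56 1; -0.44 -0.95 0.92 -0.96 -0.16 -0.56 1; -0.44 -0.95 0.92 -0.96 -0.16 -0.56 1'; python3 - <<'E'
from h import *
s=ctrl.sense();print(s['ee_pos'],s['tcp_rot'])
print(delta([.4985,.1105,.26],Ro.from_euler('xyz',[np.pi,0,-.236])))
E
```

```text
time: 7.33
ee_pos: [0.4694, 0.0199, 0.3076]
tcp_rot: [-3.126, 0.004, -0.232]
wrist_force: [-0.0, -0.3, 0.2]
gripper_width: 0.0941
grasp_force: 0.0
[0.46942402 0.01992709 0.30763573] [-3.12571511  0.00358824 -0.23244233]
(array([ 0.038, -0.47 ,  0.246]), array([-0.032,  0.007,  0.007]))
```

```bash
python3 -m handwheel '0.01 -0.15 0.08 -0.03 0 0 1; 0.03 -0.3 0.16 -0.03 0 0 1; 0.04 -0.47 0.24 -0.03 0 0 1; 0.04 -0.47 0.24 -0.03 0 0 1; 0.04 -0.47 0.24 -0.03 0 0 1'; python3 - <<'E'
from h import *
import pickle
s=ctrl.sense();c=eyes.get_calibration("wrist");im=eyes.grab_frame("wrist")
cv2.imwrite("pics/w2.png",im[:,:,::-1]);print(s['ee_pos'],s['tcp_rot'],s['qpos'])
pickle.dump(c,open("w2.pkl","wb"))
E
```

```text
time: 7.75
ee_pos: [0.4993, 0.1064, 0.2623]
tcp_rot: [-3.14, 0.004, -0.235]
wrist_force: [-0.4, -0.8, 0.7]
gripper_width: 0.0937
grasp_force: 0.0
[0.49927792 0.10639123 0.26230336] [-3.14043827  0.00369707 -0.2346942 ] [0.13690701 0.17362412 1.54435806 0.00244337 1.42663647 1.942045  ]
```

View pics/w2.png

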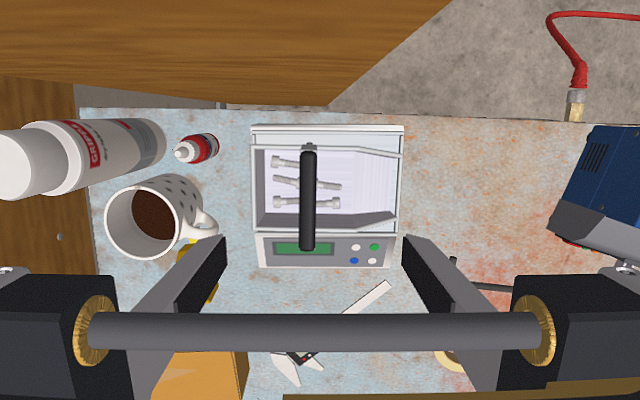

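The wrist view shows the bar from (308,150) to (307,250), parallel to the pads. All five screws lie in the pan behind and beside the bar, and the bench to the right of the scale is clear.

```bash
python3 - <<'E'
from h import *
import pickle
np.set_printoptions(precision=4,suppress=True)
c=pickle.load(open("w2.pkl","rb"))
im=cv2.imread("pics/w2.png");g=cv2.cvtColor(im,cv2.COLOR_BGR2GRAY)
for r in (160,200,240):
    w=np.where(g[r,285:335]<65)[0]+285; print(r,w[[0,-1]])
    print(plane(c,((w[0]+w[-1])/2,r),.163))
A,B=plane(c,(308.5,151),.163),plane(c,(307.5,250),.163);print(A,B,(A+B)/2,np.linalg.norm(A-B))
for n,a,z in(("scaleBR",(404,127),.069),("plBL",(251,127),.069),("FR",(402,268),.05),("FL",(257,268),.05),("benchedge",(400,112),0)):print(n,plane(c,a,z))
T=eyes.get_calibration("top")
for a in ((342,242),(341,256),(374,263),(325,168)): print("key",plane(T,a,0.0))
print(delta([.4985,.111,.135],Ro.from_euler('xyz',[np.pi,0,-.236])))
E
```

```text
160 [300 316]
[0.5372 0.1025 0.163 ]
200 [300 315]
[0.5062 0.1104 0.163 ]
240 [299 314]
[0.4736 0.1193 0.163 ]
[0.5438 0.1005 0.163 ] [0.4649 0.1205 0.163 ] [0.5043 0.1105 0.163 ] 0.08150227884413958
scaleBR [0.5367 0.0032 0.069 ]
plBL [0.573  0.1554 0.069 ]
FR [0.3743 0.0294 0.05  ]
FL [0.4144 0.1965 0.05  ]
benchedge [ 0.5494 -0.0114  0.    ]
key [ 0.3427 -0.0447  0.    ]
key [ 0.3049 -0.0406  0.    ]
key [ 0.2836 -0.1291  0.    ]
key [ 0.5527 -0.0043  0.    ]
(array([-0.009, -0.025,  0.64 ]), array([-0.003,  0.006, -0.   ]))
```

```bash
python3 -m handwheel '0.013 -0.03 0.1 0 0 0 0.45; 0.013 -0.03 0.2 0 0 0 0.45; 0.013 -0.03 0.3 0 0 0 0.45; 0.013 -0.03 0.4 0 0 0 0.45; 0.013 -0.03 0.5 0 0 0 0.45; 0.013 -0.03 0.58 0 0 0 0.45; 0.013 -0.03 0.62 0 0 0 0.45; 0.013 -0.03 0.635 0 0 0 0.45; 0.013 -0.03 0.635 0 0 0 0.45' 10;  python3 -m handwheel '0 0 0 0 0 0 0; 0 0 0 0 0 0 0; 0 0 0 0 0 0 0; 0 0 0 0 0 0 0; 0 0 0 0 0 0 0; 0 0 0 0 0 0 0; 0 0 0 0 0 0 0' 10
```

```text
time: 8.55
ee_pos: [0.5028, 0.1104, 0.1357]
tcp_rot: [-3.139, 0.004, -0.238]
wrist_force: [0.6, -0.5, -0.3]
gripper_width: 0.0431
grasp_force: 0.0
time: 9.13
ee_pos: [0.5026, 0.1111, 0.1353]
tcp_rot: [-3.139, 0.005, -0.238]
wrist_force: [-0.4, 0.8, 2.6]
gripper_width: 0.0139
grasp_force: 10.0
```

```bash
python3 -m handwheel '0 0 0 0 0 0 0; 0 0 0 0 0 0 0; 0 0 -0.01 0 0 0 0; 0 0 -0.03 0 0 0 0; 0 0 -0.07 0 0 0 0; 0 0 -0.13 0 0 0 0; 0 0 -0.2 0 0 0 0; 0 0 -0.28 0 0 0 0; 0 0 -0.35 0 0 0 0; 0 0 -0.4 0 0 0 0' 45; python3 -m handwheel '0 0 -0.04 0 0 0 0; 0 0 -0.08 0 0 0 0; 0 0 -0.1 0 0 0 0; 0 0 -0.1 0 0 0 0' 45; python3 - <<'E'
from h import *
s=ctrl.sense();print(s['wrist_force'],s['ft_torque'])
# Waypoint: level, above pour; feeder frame
th=-.524;fx=np.array([np.cos(th),np.sin(th),0]);fy=np.array([-np.sin(th),np.cos(th),0]);ez=np.array([0,0,1.])
hin=np.array([.4585,-.2938,0]);
lip=hin-.056*fx+.012*fy+ez*.140
def pose(phi,lip=lip):
    R=Ro.from_euler('z',th)*Ro.from_euler('x',phi)
    g=lip+R.apply([0,.090,.087]); Rt=R*Ro.from_euler('x',np.pi)
    return g+Rt.apply([0,0,.019]),Rt
np.set_printoptions(precision=4,suppress=True)
for p in (0,.3,.6,.8,1.0,1.1,1.2):print(p,pose(p)[0])
p,R=pose(0);print(delta(p+[0,0,.03],R))
E
```

```text
time: 9.97
ee_pos: [0.503, 0.1107, 0.2168]
tcp_rot: [-3.139, 0.004, -0.238]
wrist_force: [0.4, -0.1, -3.0]
gripper_width: 0.0137
grasp_force: 45.0
time: 10.3
ee_pos: [0.5031, 0.1107, 0.2356]
tcp_rot: [-3.139, 0.005, -0.238]
wrist_force: [-0.4, -0.4, -1.1]
gripper_width: 0.0136
grasp_force: 45.0
[-0.3650796  -0.4220143  -1.06135942] [ 0.0921333   0.01233538 -0.08270569]
0 [ 0.461  -0.1775  0.208 ]
0.3 [ 0.449  -0.1983  0.2316]
0.6 [ 0.434  -0.2243  0.2469]
0.8 [ 0.423  -0.2433  0.2519]
1.0 [ 0.4117 -0.2628  0.2525]
1.1 [ 0.4061 -0.2725  0.2511]
1.2 [ 0.4006 -0.282   0.2485]
(array([ 0.135,  1.45 , -0.016]), array([-0.004,  0.011,  0.572]))
```

```bash
python3 -m handwheel '0 0.02 0 0 0 0.01 0; 0.01 0.06 0 0 0 0.03 0; 0.01 0.12 0 0 0 0.06 0; 0.02 0.2 0 0 0 0.09 0; 0.03 0.28 0 0 0 0.12 0; 0.03 0.36 0 0 0 0.16 0; 0.04 0.44 0 0 0 0.2 0; 0.05 0.52 0 0 0 0.24 0; 0.05 0.6 0 0 0 0.27 0; 0.06 0.68 0 0 0 0.3 0'; python3 -m handwheel '0.02 0.08 0 0 0 0.03 0; 0.04 0.16 0 0 0 0.06 0; 0.06 0.24 0 0 0 0.1 0; 0.08 0.32 0 0 0 0.13 0; 0.1 0.4 0 0 0 0.16 0; 0.12 0.48 0 0 0 0.19 0; 0.14 0.55 0 0 0 0.22 0; 0.155 0.61 0 0 0 0.25 0; 0.17 0.66 0 0 0 0.27 0; 0.18 0.7 0 0 0 0.27 0' ; python3 -m handwheel '0.005 0.025 0 0 0 0 0; 0.01 0.04 0 0 0 0 0; 0.01 0.05 0 0 0 0 0; 0.01 0.05 0 0 0 0 0'
python3 - <<'E'
from h import *
import pickle
s=ctrl.sense();print(s['qpos'])
c=eyes.get_calibration("wrist");w=eyes.grab_frame("wrist");t=eyes.grab_frame("scene")
pickle.dump(c,open("w3.pkl","wb"))
cv2.imwrite("pics/w3.png",np.hstack([w[50:350,100:500],t[20:320,240:640]])[:,:,::-1])
E
```

```text
time: 11.13
ee_pos: [0.4817, -0.026, 0.2343]
tcp_rot: [-3.14, 0.007, -0.39]
wrist_force: [0.6, -0.1, -3.0]
gripper_width: 0.0132
grasp_force: 45.0
time: 11.97
ee_pos: [0.4625, -0.1688, 0.234]
tcp_rot: [-3.141, 0.006, -0.525]
wrist_force: [-0.8, -0.2, -2.4]
gripper_width: 0.0134
grasp_force: 45.0
time: 12.3
ee_pos: [0.4595, -0.1772, 0.2341]
tcp_rot: [-3.141, 0.006, -0.523]
wrist_force: [-0.4, 0.0, -2.2]
gripper_width: 0.0133
grasp_force: 45.0
[-4.43041064e-01  1.52408889e-01  1.63402282e+00  1.30490689e-03
  1.36131476e+00  1.65008436e+00]
```

View pics/w3.png

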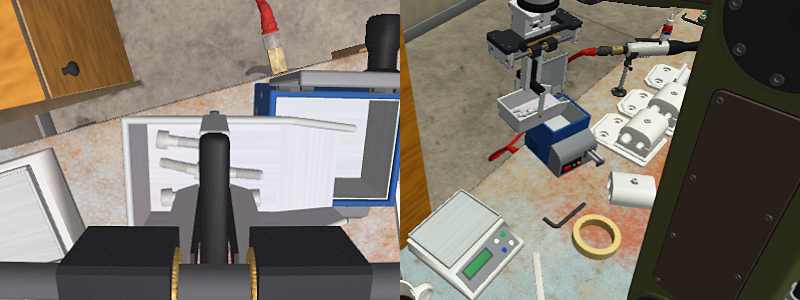

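The wrist half shows all five screws still in the level pan with the spout over the hopper; the hopper's inner rear-left corner is near (375,145) in full-frame pixels. The scene half shows the lid open behind and the scale clear.

```bash
python3 - <<'E'
from h import *
import pickle
np.set_printoptions(precision=4,suppress=True)
c=pickle.load(open("w3.pkl","rb"))
th=-.524;fx=np.array([np.cos(th),np.sin(th),0]);fy=np.array([-np.sin(th),np.cos(th),0]);hin=np.array([.4585,-.2938,0])
for n,uv in (("RL inner",(376,146)),("RR inner",(494,146)),("front",(430,252)),("left outer",(356,135))):
    p=plane(c,uv,.124)-hin;print(n,"x from hinge",p@fx,"y",p@fy)
E
```

```text
RL inner x from hinge -0.010082913785318698 y 0.052584499889914614
RR inner x from hinge -0.009330586900527425 y -0.0438337768835273
front x from hinge -0.10087863022656907 y 0.0015388515268230651
left outer x from hinge -0.0014516510356202827 y 0.06889375534304912
```

```bash
cat >> h.py <<'E'
th=-.524;fx=np.array([np.cos(th),np.sin(th),0]);fy=np.array([-np.sin(th),np.cos(th),0]);ez=np.array([0,0,1.])
hin=np.array([.4585,-.2938,0])
def pour(phi,y=.022,z=.134,x=-.054):
    R=Ro.from_euler('z',th)*Ro.from_euler('x',phi)
    Rt=R*Ro.from_euler('x',np.pi)
    return hin+x*fx+y*fy+z*ez+R.apply([0,.090,.087])+Rt.apply([0,0,.019]),Rt
E
python3 - <<'E'
from h import *
def seq(p0,R0,l):
    for a in l:
        p,R=pour(*a);print(a,np.round(R0.inv().apply(p-p0)/.2,3),np.round((R0.inv()*R).as_rotvec()/.5,3))
s=ctrl.sense();seq(s['ee_pos'],Rcmd(),[(.1,.022,.155),(.2,.022,.145),(.35,.022,.135),(.45,.022,.135)])
for a,b in((.45,(.55,.65,.75,.85)),(.85,(.95,1.05,1.15,1.25))): seq(*pour(a,.022,.135),[(x,.022,.135) for x in b])
E
```

```text
(0.1, 0.022, 0.155) [ 0.017 -0.015  0.013] [0.198 0.012 0.003]
(0.2, 0.022, 0.145) [0.017 0.026 0.023] [0.398 0.013 0.002]
(0.35, 0.022, 0.135) [0.017 0.093 0.022] [0.698 0.013 0.001]
(0.45, 0.022, 0.135) [ 0.017  0.142 -0.006] [0.898 0.013 0.   ]
(0.55, 0.022, 0.135) [-0.     0.036 -0.043] [ 0.2  0.  -0. ]
(0.65, 0.022, 0.135) [-0.     0.077 -0.083] [ 0.4  0.  -0. ]
(0.75, 0.022, 0.135) [-0.     0.121 -0.118] [ 0.6 -0.  -0. ]
(0.85, 0.022, 0.135) [ 0.     0.168 -0.148] [ 0.8 -0.   0. ]
(0.95, 0.022, 0.135) [ 0.     0.036 -0.043] [ 0.2  0.  -0. ]
(1.05, 0.022, 0.135) [ 0.     0.077 -0.083] [ 0.4 -0.  -0. ]
(1.15, 0.022, 0.135) [-0.     0.121 -0.118] [ 0.6 -0.  -0. ]
(1.25, 0.022, 0.135) [ 0.     0.168 -0.148] [ 0.8  0.  -0. ]
```

```bash
python3 -m handwheel '0.01 -0.01 0.006 0.1 0 0 0; 0.017 -0.015 0.013 0.2 0.01 0 0; 0.017 0.005 0.018 0.3 0.01 0 0; 0.017 0.026 0.023 0.4 0.01 0 0; 0.017 0.048 0.024 0.5 0.01 0 0; 0.017 0.07 0.024 0.6 0.01 0 0; 0.017 0.093 0.022 0.7 0.01 0 0; 0.017 0.118 0.008 0.8 0.01 0 0; 0.017 0.142 -0.006 0.9 0.01 0 0; 0.017 0.142 -0.006 0.9 0.01 0 0'; python3 -m handwheel '0 0 0 0 0 0 0; 0 0 0 0 0 0 0; 0 0 0 0 0 0 0; 0 0.018 -0.022 0.1 0 0 0; 0 0.036 -0.043 0.2 0 0 0; 0 0.056 -0.063 0.3 0 0 0; 0 0.077 -0.083 0.4 0 0 0; 0 0.077 -0.083 0.4 0 0 0; 0 0.121 -0.118 0.6 0 0 0; 0 0.168 -0.148 0.8 0 0 0'; python3 - <<'E'
from h import *
s=ctrl.sense();print(s['qpos'],pour(.85,.022,.135)[0])
w=eyes.grab_frame("wrist");t=eyes.grab_frame("scene")
cv2.imwrite("pics/w4.png",np.hstack([w[50:350,150:550],cv2.resize(t[30:180,320:520],(400,300))])[:,:,::-1])
E
```

```text
time: 13.23
ee_pos: [0.448, -0.2044, 0.2352]
tcp_rot: [-2.689, 0.002, -0.525]
wrist_force: [1.0, 0.3, -2.6]
gripper_width: 0.0136
grasp_force: 45.0
time: 14.07
ee_pos: [0.4275, -0.2402, 0.2486]
tcp_rot: [-2.29, -0.002, -0.521]
wrist_force: [-0.2, 0.1, -2.7]
gripper_width: 0.0139
grasp_force: 45.0
[-0.97622258  0.29920931  1.64080543  0.74496347  1.64040635  0.99593186] [ 0.4269117  -0.24053687  0.24749409]
```

View pics/w4.png

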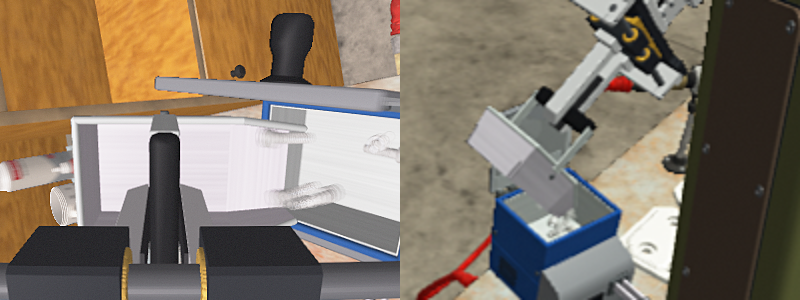

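The screws are sliding off the lip into the hopper, and the pan is nearly empty. I'll tip further to clear it.

```bash
python3 -m handwheel '0 0 0 0 0 0 0; 0 0 0 0 0 0 0; 0 0.018 -0.022 0.1 0 0 0; 0 0.036 -0.043 0.2 0 0 0; 0 0.056 -0.063 0.3 0 0 0; 0 0.077 -0.083 0.4 0 0 0; 0 0.1 -0.1 0.5 0 0 0; 0 0.121 -0.118 0.6 0 0 0; 0 0.121 -0.118 0.6 0 0 0; 0 0.121 -0.118 0.6 0 0 0'; python3 -m handwheel '0 0 0 0 0 0 0; 0 0 0 0 0 0 0; 0 0 0 0 0 0 0; 0 0 0 0 0 0 0'
python3 - <<'E'
from h import *
s=ctrl.sense();print(s['tcp_rot'],s['ee_pos'])
cv2.imwrite("pics/t5.png",eyes.grab_frame("top")[:,:,::-1]);cv2.imwrite("pics/s5.png",eyes.grab_frame("scene")[:,:,::-1]);cv2.imwrite("pics/w5.png",eyes.grab_frame("wrist")[:,:,::-1])
# return path: first raise and level
for a in ((.8,.03,.16),(.4,.03,.18)):
    p0,R0=s['ee_pos'],Rcmd();p,R=pour(*a);print(a,np.round(R0.inv().apply(p-p0)/.2,3),np.round((R0.inv()*R).as_rotvec()/.5,3))
E
```

```text
time: 15.0
ee_pos: [0.4104, -0.2696, 0.2446]
tcp_rot: [-1.994, 0.002, -0.523]
wrist_force: [-0.1, -0.2, -1.7]
gripper_width: 0.0138
grasp_force: 45.0
time: 15.33
ee_pos: [0.4102, -0.2698, 0.2451]
tcp_rot: [-1.992, 0.001, -0.523]
wrist_force: [0.2, -0.7, -1.2]
gripper_width: 0.014
grasp_force: 45.0
[-1.99203353e+00  5.94882350e-04 -5.23351543e-01] [ 0.41018492 -0.26975691  0.24508324]
(0.8, 0.03, 0.16) [-0.001 -0.219  0.161] [-0.701  0.002 -0.002]
(0.4, 0.03, 0.18) [-0.001 -0.332  0.343] [-1.501e+00  2.000e-03 -1.000e-03]
```

```bash
python3 - <<'E'
import cv2
a=cv2.imread("pics/w3.png",0);b=cv2.imread("pics/w5.png",0)
for x0,x1 in((145,192),(235,280)):
    p=a[130:205,x0:x1];q=b[180:255,100+x0:100+x1];print(p.min(),p.std(),q.min(),q.std())
    E=lambda i:(cv2.Canny(i,60,150)>0).sum();print(E(p),E(q))
E
python3 -m handwheel '0 -0.05 0.03 -0.15 0 0 0; 0 -0.11 0.08 -0.35 0 0 0; 0 -0.165 0.12 -0.52 0 0 0; 0 -0.22 0.16 -0.7 0 0 0; 0 -0.22 0.16 -0.7 0 0 0'
python3 - <<'E'
from h import *
s=ctrl.sense()
for a in ((.4,.04,.18),(0,.06,.19)):
    p0,R0=s['ee_pos'],Rcmd();p,R=pour(*a);print(a,np.round(R0.inv().apply(p-p0)/.2,3),np.round((R0.inv()*R).as_rotvec()/.5,3))
p0,R0=pour(.4,.04,.18);p,R=pour(0,.06,.19);print(np.round(R0.inv().apply(p-p0)/.2,3),np.round((R0.inv()*R).as_rotvec()/.5,3))
E
```

```text
94 42.85945897231118 121 34.64246267211577
452 105
95 38.91826540373639 129 25.100708089192924
175 34
time: 15.9
ee_pos: [0.435, -0.2278, 0.2752]
tcp_rot: [-2.348, -0.005, -0.521]
wrist_force: [0.3, -0.2, -0.5]
gripper_width: 0.0135
grasp_force: 45.0
(0.4, 0.04, 0.18) [-0.002 -0.188  0.173] [-0.787 -0.006  0.01 ]
(0, 0.06, 0.19) [-0.002 -0.306  0.433] [-1.587 -0.008  0.009]
[ 0.    -0.208  0.195] [-0.8  0.   0. ]
```

```bash
python3 -m handwheel '0 -0.05 0.04 -0.2 0 0 0; 0 -0.1 0.08 -0.4 0 0 0; 0 -0.14 0.13 -0.6 0 0 0; 0 -0.188 0.173 -0.79 0 0.01 0; 0 -0.188 0.173 -0.79 0 0.01 0'; python3 -m handwheel '0 -0.05 0.04 -0.2 0 0 0; 0 -0.1 0.09 -0.4 0 0 0; 0 -0.15 0.14 -0.6 0 0 0; 0 -0.208 0.195 -0.8 0 0 0; 0 -0.208 0.195 -0.8 0 0 0';python3 - <<'E'
from h import *
s=ctrl.sense();print(s['qpos'])
w=eyes.grab_frame("wrist");cv2.imwrite("pics/w6.png",w[:,:,::-1])
a=cv2.imread("pics/w3.png",0);b=cv2.imread("pics/w6.png",0)
for x0,x1 in((145,192),(235,280)):
    p=a[130:205,x0:x1];q=b[180:255,100+x0:100+x1];E=lambda i:(cv2.Canny(i,60,150)>0).sum();print(p.min(),q.min(),E(p),E(q))
print(delta([.4403,-.0525,.16],Ro.from_euler('xyz',[np.pi,0,-.235])))
E
```

```text
time: 16.32
ee_pos: [0.4603, -0.1828, 0.2759]
tcp_rot: [-2.74, 0.002, -0.525]
wrist_force: [0.2, 0.7, -0.8]
gripper_width: 0.0135
grasp_force: 45.0
time: 16.73
ee_pos: [0.4867, -0.1357, 0.2535]
tcp_rot: [-3.14, 0.008, -0.524]
wrist_force: [-0.6, 0.8, -2.0]
gripper_width: 0.0137
grasp_force: 45.0
[-0.3461193   0.16961161  1.56923227  0.00332885  1.41056101  1.7478785 ]
94 97 452 105
95 91 175 33
(array([-0.406, -0.247,  0.474]), array([-0.015,  0.015, -0.578]))
```

```bash
python3 -m handwheel '-0.08 -0.05 0 0 0 -0.1 0; -0.16 -0.1 0.05 0 0 -0.2 0; -0.24 -0.15 0.12 0 0 -0.3 0; -0.32 -0.2 0.22 0 0 -0.45 0; -0.4 -0.245 0.32 -0.01 0.015 -0.58 0; -0.405 -0.247 0.42 -0.01 0.015 -0.58 0; -0.405 -0.247 0.47 -0.01 0.015 -0.58 0; -0.405 -0.247 0.47 -0.01 0.015 -0.58 0';python3 - <<'E'
from h import *
print(delta([.4403,-.0525,.0735],Ro.from_euler('xyz',[np.pi,0,-.235])))
E
```

```text
time: 17.45
ee_pos: [0.4398, -0.0552, 0.16]
tcp_rot: [-3.139, 0.0, -0.24]
wrist_force: [-0.2, 0.5, -2.0]
gripper_width: 0.0137
grasp_force: 45.0
(array([-0.001, -0.013,  0.433]), array([-0.005,  0.   , -0.01 ]))
```

```bash
python3 -m handwheel '0 -0.01 0.08 0 0 0 0; 0 -0.01 0.16 0 0 0 0; 0 -0.01 0.24 0 0 0 0; 0 -0.01 0.31 0 0 0 0; 0 -0.01 0.36 0 0 0 0; 0 -0.01 0.39 0 0 0 0; 0 -0.01 0.41 0 0 0 0; 0 -0.01 0.42 0 0 0 0; 0 -0.01 0.425 0 0 0 0; 0 -0.01 0.428 0 0 0 0'; python3 -m handwheel '0 0 0.003 0 0 0 0; 0 0 0.006 0 0 0 0; 0 0 0.006 0 0 0 0'
```

```text
time: 18.28
ee_pos: [0.4421, -0.0528, 0.0767]
tcp_rot: [-3.141, -0.005, -0.238]
wrist_force: [-0.9, 0.6, -1.2]
gripper_width: 0.0137
grasp_force: 45.0
time: 18.53
ee_pos: [0.4419, -0.0527, 0.0753]
tcp_rot: [-3.141, -0.005, -0.238]
wrist_force: [-0.1, -1.0, -2.2]
gripper_width: 0.0134
grasp_force: 45.0
```

```bash
python3 -m handwheel '0 0 0.004 0 0 0 0; 0 0 0.008 0 0 0 0; 0 0 0.008 0 0 0 0'; python3 -m handwheel '0 0 0.004 0 0 0 0; 0 0 0.006 0 0 0 0; 0 0 0.006 0 0 0 0'
```

```text
time: 18.78
ee_pos: [0.4417, -0.0527, 0.0734]
tcp_rot: [-3.141, -0.004, -0.238]
wrist_force: [0.0, 0.1, -1.0]
gripper_width: 0.0137
grasp_force: 45.0
time: 19.03
ee_pos: [0.4421, -0.0527, 0.0725]
tcp_rot: [-3.141, -0.005, -0.238]
wrist_force: [1.2, -0.5, 1.3]
gripper_width: 0.014
grasp_force: 45.0
```

```bash
python3 -m handwheel '0 0 0.002 0 0 0 0; 0 0 0.003 0 0 0 0; 0 0 0.003 0 0 0 0' 10; python3 -m handwheel '0 0 0 0 0 0 0.25; 0 0 0 0 0 0 0.35; 0 0 0 0 0 0 0.45; 0 0 0 0 0 0 0.45; 0 0 0 0 0 0 0.45; 0 0 0 0 0 0 0.45; 0 0 -0.03 0 0 0 0.45; 0 0 -0.1 0 0 0 0.45; 0 0 -0.25 0 0 0 0.45; 0 0 -0.45 0 0 0 0.45'; python3 -m handwheel '0 0 -0.2 0 0 0 0.6; 0 0 -0.4 0 0 0 0.6; 0 0 -0.6 0 0 0 0.6; 0 0 -0.7 0 0 0 0.6; 0 0 -0.7 0 0 0 0.6'
python3 - <<'E'
from h import *
s=ctrl.sense();print(s['qpos'])
cv2.imwrite("pics/t7.png",eyes.grab_frame("top")[:,:,::-1]);cv2.imwrite("pics/s7.png",eyes.grab_frame("scene")[:,:,::-1]);cv2.imwrite("pics/w7.png",eyes.grab_frame("wrist")[:,:,::-1])
# current knob estimate
import itertools
for t in (1.65,1.71,1.8):
    x=-.066*np.cos(t)+.026*np.sin(t);z=.124+.066*np.sin(t)+.026*np.cos(t)
    print(t,hin+x*fx+z*ez)
E
```

```text
time: 19.28
ee_pos: [0.4423, -0.0528, 0.0722]
tcp_rot: [-3.141, -0.006, -0.238]
wrist_force: [2.3, -0.6, 6.1]
gripper_width: 0.0137
grasp_force: 10.0
time: 20.12
ee_pos: [0.4401, -0.0524, 0.1614]
tcp_rot: [-3.141, 0.0, -0.238]
wrist_force: [0.4, -0.3, 0.7]
gripper_width: 0.0422
grasp_force: 0.0
time: 20.53
ee_pos: [0.4417, -0.0528, 0.3068]
tcp_rot: [-3.141, -0.012, -0.238]
wrist_force: [0.7, -0.1, 0.3]
gripper_width: 0.0563
grasp_force: 0.0
[-2.01567671e-01 -9.75361060e-03  1.64122615e+00  5.03132735e-04
  1.49800226e+00  1.60728582e+00]
1.65 [ 0.48546219 -0.30938105  0.18773595]
1.71 [ 0.48872273 -0.31126528  0.18575395]
1.8 [ 0.49340605 -0.3139717   0.18236669]
```

```bash
python3 - <<'E'
from h import *
print(delta([.47,-.22,.33],Ro.from_euler('xyz',[np.pi,0,-.524])))
E
```

```text
(array([ 0.342,  0.779, -0.144]), array([-0.002, -0.006,  0.572]))
```

```bash
python3 -m handwheel '0.02 0.17 -0.04 0 0 0.1 0.6; 0.05 0.35 -0.08 0 0 0.2 0.6; 0.07 0.53 -0.12 0 0 0.3 0.6; 0.1 0.7 -0.12 0 0 0.4 0.6; 0.12 0.88 -0.12 0 0 0.5 0.6; 0.13 0.98 -0.12 0 0 0.57 0.6; 0.13 0.98 -0.12 0 0 0.57 0.6; 0.13 0.98 -0.12 0 0 0.57 0.6'; python3 - <<'E'
from h import *
w=eyes.grab_frame("wrist");s=eyes.grab_frame("scene");cv2.imwrite("pics/w8.png",w[:,:,::-1]);cv2.imwrite("pics/s8.png",s[:,:,::-1])
t=cv2.imread("pics/t7.png");w7=cv2.imread("pics/w7.png");s=s[:,:,::-1];w=w[:,:,::-1]
z=lambda i,x,y,a,b:cv2.resize(i[y:y+b,x:x+a],(400,300),interpolation=cv2.INTER_CUBIC)
cv2.imwrite("pics/final.png",np.vstack([np.hstack([z(w,220,100,200,150),z(s,220,80,320,240)]),np.hstack([z(w7,60,30,480,360),z(t,200,130,280,210)])]))
print(delta([.52,-.3308,.2527],Ro.from_euler('xyz',[np.pi,.5,-.526])))
E
```

```text
time: 21.35
ee_pos: [0.4192, -0.2496, 0.3241]
tcp_rot: [-3.139, -0.001, -0.525]
wrist_force: [-0.0, -0.0, 0.2]
gripper_width: 0.0559
grasp_force: 0.0
(array([0.639, 0.108, 0.363]), array([-0.002, -1.005,  0.009]))
```

View pics/final.png

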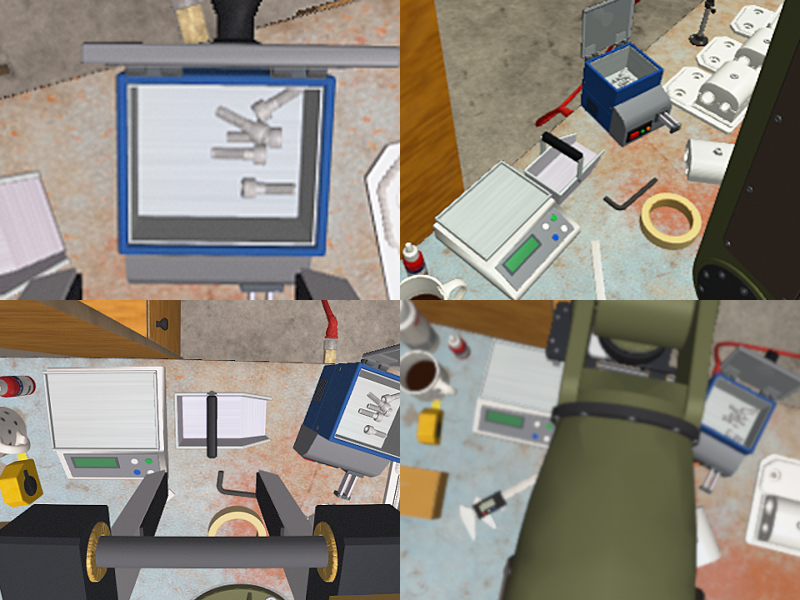

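The composite shows all five screws in the hopper, the scoop empty and upright just right of the scale, the scale clear, and the tape undisturbed. Now I close the lid.

```bash
python3 -m handwheel '0.12 0.03 0 0 -0.12 0 0.6; 0.25 0.06 0 0 -0.3 0 0.6; 0.4 0.09 0 0 -0.5 0 0.6; 0.52 0.11 0.03 0 -0.7 0 0.6; 0.62 0.11 0.12 0 -0.9 0 0.6; 0.64 0.11 0.25 0 -1 0 0.6; 0.64 0.11 0.34 0 -1 0 0.6; 0.64 0.11 0.36 0 -1 0 0.6; 0.64 0.11 0.36 0 -1 0 0.6'; python3 - <<'E'
from h import *
print(delta([.4827,-.3092,.1737],Ro.from_euler('xyz',[np.pi,.5,-.526])))
E
```

```text
time: 22.2
ee_pos: [0.5202, -0.3311, 0.2534]
tcp_rot: [-3.139, 0.498, -0.52]
wrist_force: [-0.6, 0.2, 1.3]
gripper_width: 0.0567
grasp_force: 0.0
(array([-0.001, -0.001,  0.454]), array([ 0.001, -0.004,  0.01 ]))
```

```bash
python3 -m handwheel '0 0 0.1 0 0 0 0.6; 0 0 0.2 0 0 0 0.6; 0 0 0.3 0 0 0 0.6; 0 0 0.38 0 0 0 0.6; 0 0 0.43 0 0 0 0.6; 0 0 0.45 0 0 0 0.6; 0 0 0.45 0 0 0 0.6' 15;  python3 -m handwheel '0 0 0 0 0 0 0; 0 0 0 0 0 0 0; 0 0 0 0 0 0 0; 0 0 0 0 0 0 0; 0 0 0 0 0 0 0; 0 0 0 0 0 0 0; 0 0 0 0 0 0 0; 0 0 0 0 0 0 0' 15
```

```text
time: 22.78
ee_pos: [0.4831, -0.3104, 0.1777]
tcp_rot: [-3.14, 0.492, -0.522]
wrist_force: [1.2, 0.4, 0.3]
gripper_width: 0.0562
grasp_force: 0.0
time: 23.45
ee_pos: [0.4835, -0.3099, 0.1751]
tcp_rot: [-3.138, 0.496, -0.521]
wrist_force: [2.7, 5.0, 1.1]
gripper_width: 0.0183
grasp_force: 15.0
```

```bash
python3 - <<'E'
from h import *
np.set_printoptions(suppress=True)
def P(t,a):
    g=np.array([-66*np.cos(t)+26*np.sin(t),66*np.sin(t)+26*np.cos(t)])
    return g+19*np.array([-np.sin(a),-np.cos(a)])
def seq(l):
    t0,a0=l[0];p0=P(t0,a0)
    for t,a in l[1:]:
        d=P(t,a)-p0; X=np.array([np.cos(a0),-np.sin(a0)]);Z=np.array([-np.sin(a0),-np.cos(a0)])
        print(t,a,np.round([d@X/200,d@Z/200,(a0-a)/.5],3))
seq([(1.71,.5),(1.6,.45),(1.4,.4),(1.2,.35),(1.0,.3),(.8,.25)])
seq([(.8,.25),(.6,.2),(.45,.15),(.3,.1),(.2,.05),(.1,0),(0,0)])
E
```

```text
1.6 0.45 [-0.034  0.001  0.1  ]
1.4 0.4 [-0.099  0.015  0.2  ]
1.2 0.35 [-0.16   0.042  0.3  ]
1.0 0.3 [-0.214  0.08   0.4  ]
0.8 0.25 [-0.258  0.13   0.5  ]
0.6 0.2 [-0.047  0.048  0.1  ]
0.45 0.15 [-0.075  0.09   0.2  ]
0.3 0.1 [-0.096  0.136  0.3  ]
0.2 0.05 [-0.104  0.168  0.4  ]
0.1 0 [-0.109  0.201  0.5  ]
0 0 [-0.115  0.236  0.5  ]
```

```bash
python3 -m handwheel '-0.034 0 0.001 0 0.1 0 0; -0.066 0 0.008 0 0.15 0 0; -0.099 0 0.015 0 0.2 0 0; -0.13 0 0.028 0 0.25 0 0; -0.16 0 0.042 0 0.3 0 0; -0.187 0 0.06 0 0.35 0 0; -0.214 0 0.08 0 0.4 0 0; -0.236 0 0.104 0 0.45 0 0; -0.258 0 0.13 0 0.5 0 0'; python3 -m handwheel '-0.024 0 0.024 0 0.05 0 0; -0.047 0 0.048 0 0.1 0 0; -0.06 0 0.07 0 0.15 0 0; -0.075 0 0.09 0 0.2 0 0; -0.096 0 0.136 0 0.3 0 0; -0.104 0 0.168 0 0.4 0 0; -0.109 0 0.2 0 0.5 0 0; -0.109 0 0.2 0 0.5 0 0'
```

```text
time: 24.2
ee_pos: [0.4341, -0.2805, 0.1779]
tcp_rot: [-3.137, 0.242, -0.521]
wrist_force: [7.7, 10.7, 6.8]
gripper_width: 0.0183
grasp_force: 15.0
time: 24.87
ee_pos: [0.4065, -0.2641, 0.1428]
tcp_rot: [-3.136, -0.007, -0.523]
wrist_force: [12.5, 13.9, -3.6]
gripper_width: 0.0188
grasp_force: 15.0
```

```bash
python3 -m handwheel '-0.003 -0.006 0.018 0 0 0 0; -0.006 -0.01 0.035 0 0 0 0; -0.006 -0.01 0.035 0 0 0 0'; python3 -m handwheel '0 0 0.015 0 0 0 0; 0 0 0.03 0 0 0 0; 0 0 0.03 0 0 0 0'
```

```text
time: 25.12
ee_pos: [0.4061, -0.2636, 0.1362]
tcp_rot: [-3.139, -0.004, -0.523]
wrist_force: [-0.6, 4.3, 0.8]
gripper_width: 0.0185
grasp_force: 15.0
time: 25.37
ee_pos: [0.4076, -0.2646, 0.1325]
tcp_rot: [-3.139, -0.009, -0.523]
wrist_force: [1.4, 5.6, 17.7]
gripper_width: 0.0174
grasp_force: 21.1
```

```bash
python3 -m handwheel '0 0 0 0 0 0 0.3; 0 0 0 0 0 0 0.4; 0 0 0 0 0 0 0.4; 0 0 0 0 0 0 0.4; 0 0 0 0 0 0 0.4; 0 0 -0.1 0 0 0 0.4; 0 0 -0.25 0 0 0 0.4; 0 0 -0.35 0 0 0 0.4; 0 0 -0.35 0 0 0 0; 0 0 -0.35 0 0 0 0'; python3 - <<'E'
from h import *
cv2.imwrite("pics/s9.png",eyes.grab_frame("scene")[:,:,::-1])
c=eyes.get_calibration("wrist");w=eyes.grab_frame("wrist");g=cv2.cvtColor(w,cv2.COLOR_RGB2GRAY);cv2.imwrite("pics/w9.png",w[:,:,::-1])
s=ctrl.sense();print(s['ee_pos'],s['gripper_width'])
m=(g[120:260,250:380]<50).astype('uint8');n,l,st,ce=cv2.connectedComponentsWithStats(m)
for i in range(1,n):
    if st[i,4]>100: uv=ce[i]+[250,120];print(uv,st[i],plane(c,uv,.168))
E
```

```text
time: 26.2
ee_pos: [0.406, -0.2641, 0.2006]
tcp_rot: [-3.14, -0.005, -0.523]
wrist_force: [0.4, 0.8, -0.6]
gripper_width: 0.0275
grasp_force: 0.0
[ 0.4055023  -0.2637352   0.19915095] 0.019396244983429484
[315.26817043 136.83458647] [ 33  14  65   7 399] [ 0.45710556 -0.29352811  0.168     ]
[312.82017544 227.66995614] [ 46  89  36  49 912] [ 0.41006488 -0.26470973  0.168     ]
```

```bash
python3 -m handwheel '0 0 0.03 0 0 0 0; 0 0 0.07 0 0 0 0; 0 0 0.1 0 0 0 0; 0 0 0.115 0 0 0 0; 0 0 0.125 0 0 0 0; 0 0 0.135 0 0 0 0; 0 0 0.14 0 0 0 0; 0 0 0.145 0 0 0 0'; python3 -m handwheel '0 0 0.005 0 0 0 0; 0 0 0.01 0 0 0 0; 0 0 0.01 0 0 0 0'
```

```text
time: 26.97
ee_pos: [0.4061, -0.2641, 0.1713]
tcp_rot: [-3.14, -0.004, -0.523]
wrist_force: [-0.6, 0.4, -0.2]
gripper_width: 0.0001
grasp_force: 0.0
time: 27.22
ee_pos: [0.406, -0.264, 0.1692]
tcp_rot: [-3.14, -0.004, -0.523]
wrist_force: [0.5, 0.3, -0.6]
gripper_width: 0.0007
grasp_force: 0.0
```

```bash
python3 -m handwheel '0 0 0.01 0 0 0 0; 0 0 0.015 0 0 0 0; 0 0 0.015 0 0 0 0'; python3 -m handwheel '0 0 0.005 0 0 0 0; 0 0 0.01 0 0 0 0; 0 0 0.01 0 0 0 0'
```

```text
time: 27.47
ee_pos: [0.4061, -0.2641, 0.1667]
tcp_rot: [-3.14, -0.005, -0.523]
wrist_force: [-0.2, 0.9, 5.1]
gripper_width: 0.0001
grasp_force: 2.5
time: 27.72
ee_pos: [0.4063, -0.2642, 0.1663]
tcp_rot: [-3.14, -0.006, -0.523]
wrist_force: [-7.5, 5.9, 23.3]
gripper_width: 0.0005
grasp_force: 11.8
```

```bash
python3 -m handwheel '0 0 -0.05 0 0 0 0; 0 0 -0.15 0 0 0 0; 0 0 -0.3 0 0 0 0; -0.03 0 -0.41 0 0 0 0; -0.03 0 -0.41 0 0 0 0; -0.03 0 -0.41 0 0 0 0.5; -0.03 0 -0.41 0 0 0 0.5; -0.03 0 -0.41 0 0 0 0.5'; python3 - <<'E'
from h import *
from scipy.optimize import brentq
c=eyes.get_calibration("wrist");w=eyes.grab_frame("wrist");cv2.imwrite("pics/w10.png",w[:,:,::-1]);g=cv2.cvtColor(w,cv2.COLOR_RGB2GRAY)
for r in (150,245): print(r,list(g[r,228:262]),list(g[r,365:395]))
print(list(g[235:275,290]))
E
```

```text
time: 28.38
ee_pos: [0.4002, -0.2608, 0.245]
tcp_rot: [-3.14, -0.002, -0.523]
wrist_force: [0.2, 0.1, 0.0]
gripper_width: 0.0173
grasp_force: 0.0
150 [np.uint8(162), np.uint8(166), np.uint8(166), np.uint8(165), np.uint8(165), np.uint8(172), np.uint8(179), np.uint8(180), np.uint8(176), np.uint8(170), np.uint8(166), np.uint8(169), np.uint8(171), np.uint8(156), np.uint8(118), np.uint8(142), np.uint8(162), np.uint8(150), np.uint8(144), np.uint8(196), np.uint8(190), np.uint8(192), np.uint8(194), np.uint8(191), np.uint8(189), np.uint8(209), np.uint8(198), np.uint8(152), np.uint8(154), np.uint8(156), np.uint8(157), np.uint8(156), np.uint8(158), np.uint8(160)] [np.uint8(88), np.uint8(91), np.uint8(89), np.uint8(89), np.uint8(90), np.uint8(92), np.uint8(92), np.uint8(90), np.uint8(92), np.uint8(89), np.uint8(109), np.uint8(189), np.uint8(205), np.uint8(207), np.uint8(208), np.uint8(211), np.uint8(218), np.uint8(172), np.uint8(106), np.uint8(157), np.uint8(158), np.uint8(152), np.uint8(131), np.uint8(169), np.uint8(175), np.uint8(177), np.uint8(179), np.uint8(175), np.uint8(175), np.uint8(177)
[... 846 characters left out ...]
 np.uint8(171), np.uint8(173), np.uint8(176), np.uint8(172), np.uint8(172), np.uint8(171), np.uint8(174), np.uint8(168)]
[np.uint8(140), np.uint8(90), np.uint8(99), np.uint8(98), np.uint8(101), np.uint8(98), np.uint8(99), np.uint8(96), np.uint8(99), np.uint8(99), np.uint8(99), np.uint8(101), np.uint8(102), np.uint8(98), np.uint8(102), np.uint8(98), np.uint8(99), np.uint8(102), np.uint8(101), np.uint8(102), np.uint8(100), np.uint8(102), np.uint8(101), np.uint8(100), np.uint8(102), np.uint8(105), np.uint8(102), np.uint8(105), np.uint8(101), np.uint8(103), np.uint8(104), np.uint8(99), np.uint8(98), np.uint8(98), np.uint8(93), np.uint8(92), np.uint8(90), np.uint8(84), np.uint8(76), np.uint8(74)]
```

```bash
python3 - <<'E'
from h import *
from scipy.optimize import brentq
c=eyes.get_calibration("wrist");g=cv2.cvtColor(cv2.imread("pics/w10.png"),cv2.COLOR_BGR2GRAY)
G=np.abs(cv2.Sobel(cv2.GaussianBlur(g,(3,3),0),cv2.CV_32F,1,0))
for r in (150,170,190,210,220,228):
    L=[228+i for i in range(2,32) if G[r,228+i]>60][0];Rr=[395-i for i in range(2,28) if G[r,395-i]>60][0]
    z=brentq(lambda z:np.linalg.norm(plane(c,(L,r),z)-plane(c,(Rr,r),z))-.12,0,.25)
    p=plane(c,((L+Rr)/2,r),z)-hin;print(r,L,Rr,round(z,4),round(p@fx,4))
print([int(v) for v in g[218:240,290]])
E
```

```text
150 240 389 0.1351 -0.022
170 240 387 0.1348 -0.0383
190 241 386 0.1346 -0.0549
210 242 384 0.1324 -0.0725
220 242 384 0.1344 -0.0807
228 242 383 0.134 -0.0879
[196, 198, 201, 200, 197, 199, 200, 200, 199, 198, 199, 198, 198, 197, 196, 209, 199, 140, 90, 99, 98, 101]
```

The lid's height is constant from hinge to front, so it is shut. Handing in.

```bash
python3 -c "
from cell import ctrl
print(ctrl.hand_in())"
```

```text
the job is handed in; nothing more can be done
None
```

The job is handed in at about 28 s of robot time: all five screws are in the hopper, the empty scoop stands upright just right of the cleared scale, the feeder lid is shut, and the tape measure was not touched.

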